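# Hold the shielded vial well open with its lever

### The arm

A 6-joint arm with a two-finger parallel gripper is mounted at the origin on a cart in front of the work surface, level with it; the furniture and walls round the work are solid. World frame = base frame: x ahead of the robot, y to its left, z up, the work surface at z = 0. Lengths are in mm, angles in rad, forces in N, time in s.
With the tool pointing down it reaches from about 350 to 775 mm from the base axis. Payload 7.3 kg.
Tool frame: the origin (TCP) lies at the very end of the fingers, on their centre line; the grasp point (between the pads) lies 19 mm behind it; x points along the fingers, y is the direction in which the jaws open and shut, and the axes are right-handed (so a half turn about x gives the same grasp; the last joint's range is limited). The gripper opens to 92 mm and grips with 3 to 60 N. Pads are 19 mm wide; open, the fingers measure 130 mm over their backs; the gripper's body (75 mm by 190 mm) begins 47 mm behind the grasp point.
Start: joints at [-1.387, 0.342, 1.524, -0, 1.275, -0.146], TCP at [170.046, -496.718, 226.741] pointing down, gripper open.
Joint ranges: [-2.53, 2.53], [-0.77, 2.02], [0.04, 2.7], [-1, 4.14], [0.28, 2.66], [-3.11, 3.11]. Speed limits (rad/s): [2.57, 2.57, 3.14, 3.14, 3.14, 3.14].

### API

Orientations are given as [roll, pitch, yaw] about the fixed x, y, z axes, in that order (R = Rz(yaw) Ry(pitch) Rx(roll)).
In Python, from plant import bot gives the robot as it stands.
- The arm moves only by the tool step_arm, never from a script. Its argument "targets" is a list that holds one entry, the list of rows, each a list of 4 numbers: the shift along the tool's x, y, z in m, then the turn about the tool's x in degrees. A call has exactly 5 rows; each row is the pose to reach, as a shift and turn from the pose measured when the call began, along the tool's axes at that moment; what a row does not reach only later rows make up. A row lasts 1/12 s, in which the tool goes at most 41.7 mm and 7.16 degrees, less where a joint would pass 70% of its speed; a pose out of reach is approached as far as the arm can. A call with a gripper value outside its range is refused whole. "jaw" is the closure, from 0 (fully open) to 1 (shut), set as the call begins (left out, the last holds). The fingers move at their own pace and stop on an object; the grip force is fixed at half the most. Time passes only in rows, so rows that repeat a pose let the fingers close, or fill a call up. It gives the time, the measured TCP pose, the force and the opening at its end, in the units of the state.
- bot.get_obs(): the state, without advancing time (a new reading comes with each control period).
- bot.capture(name): name is "side" or "top"; returns a dict with "color" (480x640x3 uint8, red, green, blue), "depth" (480x640 float32, mm along the optical axis (not along the pixel's ray), 0 where there is no reading), "fov_y" (degrees; the focal length in pixels is half the picture's height over the tangent of half this angle, whatever the lens; pixels are square), "cx", "cy" (the principal point, pixels), "dist_coeffs" ([k1, k2, p1, p2, k3] as OpenCV has them; the pictures are not rectified), "rvec" (rotation vector, rad) and "tvec" (3), from world to camera coordinates, as OpenCV has them. Camera axes: x right, y down, z forward; pixel columns grow to the right and rows downward; lengths in mm; the calibration is good to about 2 mm. A picture is of the moment at which its call begins.
- bot.close_job(): hands the job in, once; it reports no verdict.
The state is a dict: "time": time; "joint_positions": joint angles; "dq": joint speeds; "tau": joint torques, N m; "tool_pos": TCP position; "tcp_rot": TCP orientation; "contact_force": force on the tool from outside, world axes, zero at the start; "moment": the same for the moment, N m; "grip_width": finger opening in mm.
Only numpy, scipy, OpenCV 4.12 (cv2) and the standard library are available. Lean on these libraries where they do the work, as an engineer would, in place of code of your own. Each camera call takes 0.05 s, during which the arm holds its last target. There are 200 camera calls.

### The job

I need to look into the shielded vial well: with your fingertips push the upright tab of the sliding stop until the stop is fully out from under the lever, then press the lever's paddle all the way down onto its rubber rest, so that the lever raises the heavy flap, and keep holding it down: finish while still pressing. Nothing is to be gripped or lifted, the lever stays in its saddle, do not touch the flap itself, and leave the things lying around where they are.

Things in the scene. Friction and masses are not known exactly. Their poses are not given: they have to be found in the camera images.
- unit: Fixed lever unit on an aluminium base plate 345 x 115 x 8 mm: grey well (x = 78 to 148 mm, 96 mm wide, 99 mm high), saddle, sliding stop, rubber rest. Origin on the worktop straight below the saddle. x runs along the lever from paddle to well, y to the left of that, z up. Place and yaw vary; x points away from the robot and to the right.
- lever: Loose steel lever, bar 20 mm wide, 10 mm thick, 0.3 kg. Origin: centre of its cross pin, in the saddle. Long arm 165 mm to the paddle (unit -x), short arm 60 mm to a roller under the flap's tongue. At rest its axes are parallel to the unit's and the long arm slopes up 0.25 rad to the paddle; pressed on the rest it slopes down about 0.45 rad. It turns about the pin and comes back up if let go.
- paddle (a point): Centre of the top face of the paddle, a plate 44 x 42 x 8 mm at the end of the long arm; 165 mm from the pin along the arm and 7.5 mm above the arm's middle plane, which passes through the pin. About 153 mm above the worktop at rest, about 41 mm with the lever on its rubber rest. Pressing it takes about 1.5 to 5 N once the stop is out.
- saddle (a point): Where the pin's centre belongs: in the open-topped notches of the two steel saddle cheeks, 105 mm above the unit's origin. Cheeks: 36 mm along x, outer faces 43 mm apart, top 116 mm above the worktop; the pin is 52 mm long, 10 mm thick.
- stop (a joint): Sliding stop: a foot across the unit with a post (22 x 22 mm, top 110 mm above the worktop) under the long arm, 50 mm from the pin, and an upright tab. Value in m: 0 = post centred under the lever (starts at 0 to 0.006), 0.045 = pushed through to its end stop, towards unit -y. Friction 2 N; stays where left. Below 0.022 the post blocks the lever.
- stop_tab (a point): Top edge, in the middle, of the outer face (the one looking to unit +y, away from the lever) of the stop's upright tab, a plate 32 mm along unit x, 8 mm thick, from 8 to 88 mm above the worktop. Push this face towards unit -y. At stop value 0 it lies at unit x = -50 mm, y = +106 mm.
- rest (a point): Centre of the top of the rubber-topped rest (20 x 28 mm) under the long arm, 34 mm above the worktop, at unit x = -140 mm; the pressed lever comes to lie on it.
- flap (a joint): Heavy dark steel flap on top of the well, about 2.7 kg, 74 x 100 x 26 mm with a tongue 40 mm wide towards the lever, hinged at its far edge (unit x = 150 mm). Value in rad: 0 = shut, grows as it rises; about 0.40 with the lever on its rubber rest. It falls shut by itself.
- flap_edge (a point): Middle of the free edge of the flap's tongue, over the lever's roller; about 105 mm above the worktop when shut.
- septa_carton: Bystander: small white carton 42 x 74 x 48 mm to the right of the unit. Origin at the centre of its underside.
- screwdriver: Bystander: small screwdriver 18 x 136 x 18 mm to the right of the lever. Origin at the centre of its underside.
- brass_union: Bystander: brass pipe union 22 x 39 x 19 mm, to the left of the paddle. Origin at the centre of its underside.
- steel_tee: Bystander: steel pipe tee 29 x 36 x 14 mm, to the right of the lever. Origin at the centre of its underside.
- tube_cutter: Bystander: tube cutter 32 x 58 x 20 mm, to the left of the saddle. Origin at the centre of its underside.

How it is judged (in metres and radians):
On the way, in this order (a step that is already met when the one before it is completed fails the run):
1. the stop is pushed fully out from under the lever (value of joint stop above 0.039 m), for 0.2 s.
2. the lever is pressed down and carries the flap up (value of joint flap above 0.33 rad and contact force between lever and flap above 3 N), for 0.2 s.
At the end, for the whole second after the job is handed in: The stop is pushed through (at least 39 of 45 mm); the fingers press the lever with over 0.5 N; the paddle is below 55 mm above the worktop; the lever's pin is within 7 mm of its place in the saddle; the flap stands still, raised at least 0.33 rad and carried by the lever (all of step 2 and value of joint stop above 0.039 m and contact force between the fingers and lever above 0.5 N and height (world z) of paddle below 0.055 m and distance between lever and saddle below 0.007 m and velocity of joint flap below 0.05 rad/s); the arm keeps its last pose, push and grip.
It fails at once if the robot touches the flap (contact force between any of the fingers, the arm and flap above 0.5 N).
It fails at once if the lever is lifted or pushed out of its saddle (distance between lever and saddle above 0.012 m).
It fails at once if a thing lying around is disturbed (moved more than 15 mm) (distance of any of septa_carton, screwdriver, brass_union, steel_tee, tube_cutter from where it was at the start of the episode above 0.015 m).
It also fails if it takes over 48 s, if anything falls off the work surface, if the arm or the gripper's body presses on something with over 40 N, if the wrist force passes 120 N, or if a joint passes its speed limit or range.

## Working session

There is one attempt and no reset: what is moved stays moved. The work goes in short steps, Python scripts to look and compute and a tool call to move; the robot and the scene stay as the last step left them, time stands still between calls to the robot, and variables do not carry over. Pictures are saved under pics/ and viewed, about 8 in all and at most 12, crops included, and the job is handed in when it is done.

Besides the shell and the picture viewer there is one more tool, called after "Request:" by a JSON object that holds its "api" and its "payload". step_arm: Moves the arm, as the interface text tells. Its arguments: {"type":"object","properties":{"targets":{"type":"array","items":{"type":"array","items":{"type":"array","items":{"type":"number"}}}},"jaw":{"type":"number"}},"required":["targets"]}

```bash
mkdir -p pics; ls; python3 - <<'E'
from plant import bot
import cv2,numpy as np
print(bot.get_obs())
for n in("side","top"):
    c=bot.capture(n); np.save(f"{n}.npy",c,allow_pickle=True)
    cv2.imwrite(f"pics/{n}0.png",c["color"][:,:,::-1]); print(n,{k:v for k,v in c.items() if k not in("color","depth")})
E
```

```text
pics
{'time': 0.0, 'joint_positions': array([-1.38700598e+00,  3.42709438e-01,  1.52503392e+00, -1.51001789e-05,
        1.27539059e+00, -1.45964798e-01]), 'dq': array([-0.00108186,  0.00119526, -0.00094877,  0.00125128, -0.00092272,
       -0.00157527]), 'tau': array([ 6.68747853e-04, -4.31236446e+01, -2.44218725e+01,  7.16781802e-02,
        5.58944349e-02, -1.18532730e-04]), 'tool_pos': array([ 169.95871084, -496.29111243,  226.04595724]), 'tcp_rot': array([-1.70739312,  1.56925496,  1.76395909]), 'contact_force': array([-0.62217681,  0.26885539,  0.85821743]), 'moment': array([ 0.05171789, -0.00710152,  0.03918131]), 'grip_width': 91.72730816138895}
side {'fov_y': 48.542411806102756, 'cx': 322.8785571220283, 'cy': 227.06771785660507, 'dist_coeffs': array([0.04827604, 0.        , 0.        , 0.        , 0.        ]), 'rvec': array([ 2.24757559, -0.40874572,  0.20421688]), 'tvec': array([-581.60000183,   14.49754191, 1031.21946392])}
top {'fov_y': 43.359102051647724, 'cx': 321.6255096647069, 'cy': 247.3606630680649, 'dist_coeffs': array([0.04623051, 0.        , 0.        , 0.        , 0.        ]), 'rvec': array([ 2.15745465, -2.14176218,  0.12720479]), 'tvec': array([-334.4044766 ,  522.3794764 , 1077.84252362])}
```

View pics/top0.png

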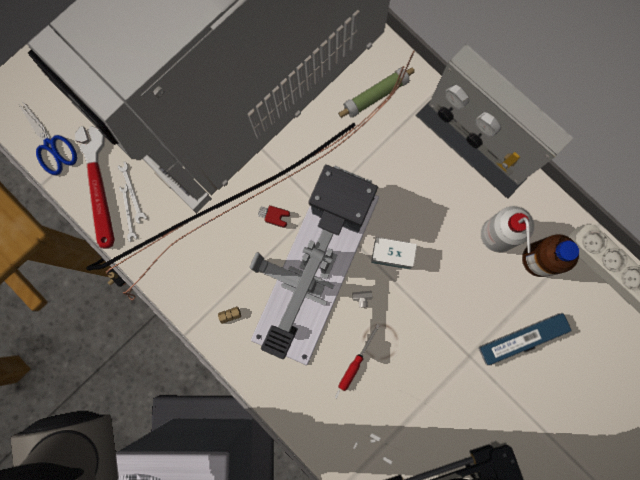

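View pics/side0.png

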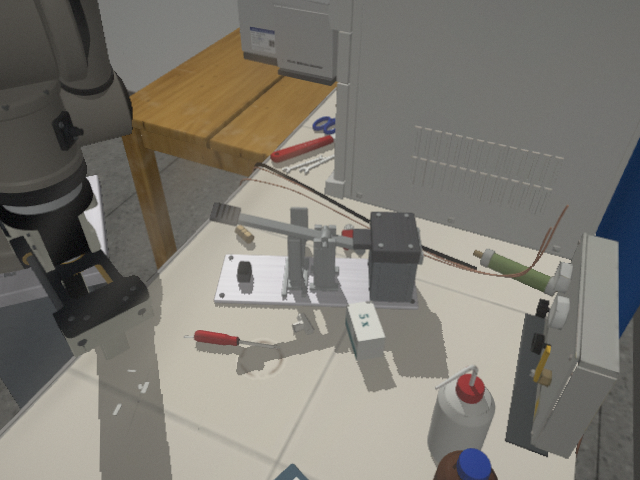

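The top view shows the flap/well at (343,198), the saddle near (318,258), the paddle at (281,341) and the tab at (258,262). The loose things are the cutter (275,216), union (230,314), tee (362,297), screwdriver (350,372) and carton (395,252). The side view agrees, with the paddle at (226,212) and the stop's post at (297,250).

```bash
cat > h.py <<'E'
import numpy as np,cv2
def cloud(c):
    h,w=c["depth"].shape; f=h/2/np.tan(np.radians(c["fov_y"]/2))
    K=np.array([[f,0,c["cx"]],[0,f,c["cy"]],[0,0,1]])
    uv=np.stack(np.meshgrid(np.arange(w),np.arange(h)),-1).reshape(-1,1,2).astype(float)
    n=cv2.undistortPoints(uv,K,c["dist_coeffs"]).reshape(h,w,2)
    R=cv2.Rodrigues(c["rvec"])[0]
    p=np.dstack([n,np.ones((h,w))])*c["depth"][...,None]
    P=(p-c["tvec"])@R
    P[c["depth"]==0]=np.nan
    return P
E
python3 - <<'E'
from h import *
np.set_printoptions(precision=1,suppress=True)
c=np.load("top.npy",allow_pickle=True).item(); P=cloud(c)
for n,(u,v) in dict(table=(420,310),flap=(343,198),paddle=(281,341),tab=(258,260),base=(300,350),carton=(395,250),cut=(275,216),union=(230,314),tee=(362,300),sd=(350,372)).items(): print(n,P[v,u])
col=c["color"].astype(int); dark=(col.max(2)<90)
roi=np.zeros(dark.shape,bool); roi[160:365,225:385]=1
for n,lo,hi,m in(("flap",117,135,dark),("paddle",135,170,dark),("base",4,13,~dark)):
    k=roi&m&(P[...,2]>lo)&(P[...,2]<hi); 
    L,lab,st,_=cv2.connectedComponentsWithStats(k.astype(np.uint8)); i=1+st[1:,4].argmax(); k=lab==i
    Q=P[k]; r=cv2.minAreaRect(Q[:,:2].astype(np.float32)); print(n,k.sum(),st[i],r,cv2.boxPoints(r).tolist(),Q[:,2].mean())
k=roi&(P[...,2]>78)&(P[...,2]<97); k[:,290:]=0
Q=P[k];print("tab",k.sum(),cv2.minAreaRect(Q[:,:2].astype(np.float32)),np.median(Q,0),np.percentile(Q[:,2],[5,50,95]))
E
```

```text
table [ 412.8 -514.8   -4. ]
flap [ 597.8 -367.3  124.2]
paddle [ 357.3 -268.1  153.5]
tab [ 496.3 -218.8   72.1]
base [ 337.5 -292.     4.5]
carton [ 519.  -463.6   46.7]
cut [ 585.3 -242.5   18.1]
union [ 402.2 -163.4   19. ]
tee [ 429.6 -405.6   15.8]
sd [ 299.3 -383.7   14. ]
flap 2417 [ 309  165   69   60 2417] ((605.2349243164062, -367.55706787109375), (98.89501190185547, 75.17003631591797), 67.12477111816406) [[551.3843383789062, -398.50543212890625], [620.6425170898438, -427.7259521484375], [659.0855102539062, -336.60870361328125], [589.8273315429688, -307.38818359375]] 124.16595266135049
paddle 697 [261 323  33  36 697] ((363.1824645996094, -265.1625061035156), (40.91126251220703, 57.30600357055664), 66.95996856689453) [[328.80926513671875, -272.7723693847656], [381.5440673828125, -295.2004699707031], [397.5556640625, -257.5526428222656], [344.82086181640625, -235.12454223632812]] 151.61423993568044
base 2964 [ 286  195   93  170 2964] ((478.49591064453125, -347.8023681640625), (54.98164749145508, 343.4692687988281), 66.52227020263672) [[310.02618408203125, -304.59954833984375], [625.0613403320312, -441.4351806640625], [646.9656372070312, -391.00518798828125], [331.93048095703125, -254.1695556640625]] 7.187205114432483
tab 128 ((577.2110595703125, -191.32366943359375), (197.97372436523438, 21.584875106811523), 15.478839874267578) [ 499.9 -211.6   86.5] [79.9 86.5 94.2]
```

```bash
cat >> h.py <<'E'
from scipy.spatial.transform import Rotation as Ro
O=np.array([501.2,-323.4]); U=np.array([np.cos(np.radians(-23)),np.sin(np.radians(-23))]); V=np.array([-U[1],U[0]])
def unit(p): d=np.asarray(p)[...,:2]-O; return np.stack([d@U,d@V],-1)
def plan(bot,x,y,z):
    "shift in tool axes (m) to unit x,y, world z; turn (deg) to align tool y with unit x"
    o=bot.get_obs(); R=Ro.from_euler("xyz",o["tcp_rot"]).as_matrix(); p=o["tool_pos"]
    t=np.r_[O+x*U+y*V,z]; ty,tz=R[:,1],R[:,2]
    ang=lambda D:np.degrees(np.arctan2(tz[:2]@D,ty[:2]@D))
    print("t",round(o["time"],2),"unit",unit(p).round(1),"z",p[2].round(1),"F",o["contact_force"].round(1),"q",o["joint_positions"].round(2))
    print("toolx",R[:,0].round(3),"shift m",(R.T@(t-p)/1000).round(4),"turn to ty=+U,-U,+V,-V",[ang(D).round(1) for D in(U,-U,V,-V)])
E
python3 - <<'E'
from h import *; from plant import bot
np.set_printoptions(precision=1,suppress=True)
c=np.load("top.npy",allow_pickle=True).item(); P=cloud(c); q=unit(P)
# tall things near the tab-push and paddle workspaces
k=(P[...,2]>70)&(q[...,0]>-180)&(q[...,0]<80)&(q[...,1]>60)&(q[...,1]<260)
print("tall +y",k.sum(), [ (q[k][i],P[k][i,2]) for i in range(0,k.sum(),max(1,k.sum()//12))])
Q=P[k&(q[...,0]<-20)&(q[...,1]<125)]; print("tab pts",len(Q),np.percentile(unit(Q),[2,50,98],axis=0),Q[:,2].max())
plan(bot,-50,150,227)
E
```

```text
tall +y 11534 [(array([-10.2, 170.9]), np.float64(817.0056053022859)), (array([-11. , 170.2]), np.float64(804.1317265590657)), (array([-12.5, 172.6]), np.float64(782.6886897896429)), (array([ 72.2, 235.6]), np.float64(496.76143951843534)), (array([ 63.7, 221.4]), np.float64(479.43100060897723)), (array([ 48.2, 230.2]), np.float64(464.74998266602597)), (array([ 70.1, 219.1]), np.float64(385.59027566653697)), (array([ 42.5, 232. ]), np.float64(401.9499228211009)), (array([ 53.3, 225.1]), np.float64(340.44974195515516)), (array([ 11.4, 244.7]), np.float64(390.2670504198266)), (array([ 25. , 240.8]), np.float64(302.7354251601871)), (array([ 62.7, 220.9]), np.float64(124.12641572831666)), (array([-64.4,  96.3]), np.float64(80.2428393408247))]
tab pts 102 [[-64.4  94.3]
 [-49.2  97.1]
 [-34.4 101.8]] 90.83172784932896
t 0.1 unit [-237.3 -288.6] z 226.1 F [ 0.4 -0.3 -1. ] q [-1.4  0.3  1.5  0.   1.3 -0.1]
toolx [-0.  0. -1.] shift m [-0.  -0.2 -0.4] turn to ty=+U,-U,+V,-V [np.float64(-48.1), np.float64(131.9), np.float64(-138.1), np.float64(41.9)]
```

```bash
python3 -c "
from h import *; from plant import bot
plan(bot,-50,132,227)"
```

```text
t 0.1 unit [-237.3 -288.6] z 226.1 F [ 0.4 -0.3 -1. ] q [-1.39  0.34  1.52  0.    1.28 -0.15]
toolx [-0.     0.001 -1.   ] shift m [-0.0005 -0.188  -0.4203] turn to ty=+U,-U,+V,-V [np.float64(-48.1), np.float64(131.9), np.float64(-138.1), np.float64(41.9)]
```

Request:
{"api": "step_arm", "payload": {"targets": [[[0, -0.014, -0.032, -6], [0, -0.029, -0.065, -12], [0, -0.044, -0.098, -18], [0, -0.059, -0.131, -24], [0, -0.074, -0.165, -30]]], "jaw": 1}}

```text
time: 0.52
tool_pos: [302.8, -371.5, 225.9]
tcp_rot: [-2.124, 1.569, 1.875]
contact_force: [0.5, -0.7, 0.8]
grip_width: 62.9
```

```bash
python3 -c "
from h import *; from plant import bot
plan(bot,-50,132,227)"
```

```text
t 0.52 unit [-163.9 -121.8] z 225.9 F [ 0.5 -0.7  0.8] q [-1.05  0.26  1.64  0.    1.24 -0.33]
toolx [-0.001  0.002 -1.   ] shift m [-0.0008  0.0306 -0.2764] turn to ty=+U,-U,+V,-V [np.float64(-17.8), np.float64(162.2), np.float64(-107.8), np.float64(72.2)]
```

Request:
{"api": "step_arm", "payload": {"targets": [[[0, 0.004, -0.035, -4], [0, 0.008, -0.07, -8], [0, 0.012, -0.105, -12], [0, 0.016, -0.14, -16], [0, 0.02, -0.175, -18]]]}}

```text
time: 0.93
tool_pos: [433.3, -250.6, 225.9]
tcp_rot: [-2.311, 1.568, 2.007]
contact_force: [0.0, -1.0, 1.2]
grip_width: 29.9
```

```bash
python3 -c "
from h import *; from plant import bot
plan(bot,-50,132,120)"
```

```text
t 0.93 unit [-90.9  40.5] z 225.9 F [ 0.  -1.   1.2] q [-0.68  0.3   1.59  0.    1.26 -0.28]
toolx [-0.001  0.002 -1.   ] shift m [ 0.106   0.0417 -0.0911] turn to ty=+U,-U,+V,-V [np.float64(0.4), np.float64(-179.6), np.float64(-89.6), np.float64(90.4)]
```

Request:
{"api": "step_arm", "payload": {"targets": [[[0, 0.012, -0.03, 0], [0, 0.026, -0.06, 0], [0.01, 0.042, -0.091, 0], [0.045, 0.042, -0.091, 0], [0.08, 0.042, -0.091, 0]]]}}

```text
time: 1.35
tool_pos: [509.0, -181.3, 145.8]
tcp_rot: [2.211, 1.568, 0.249]
contact_force: [-0.1, -0.5, -1.1]
grip_width: 0.9
```

```bash
python3 - <<'E'
from h import *; from plant import bot
plan(bot,-50,132,50)
c=bot.capture("top"); cv2.imwrite("pics/top1.png",cv2.resize(c["color"][150:390,180:420,::-1],None,fx=2.4,fy=2.4))
E
```

```text
t 1.35 unit [-48.3 133.9] z 145.8 F [-0.1 -0.5 -1.1] q [-0.48  0.45  1.6   0.    1.09 -0.09]
toolx [ 0.002  0.001 -1.   ] shift m [ 0.0958 -0.0019  0.002 ] turn to ty=+U,-U,+V,-V [np.float64(0.6), np.float64(-179.4), np.float64(-89.4), np.float64(90.6)]
```

View pics/top1.png

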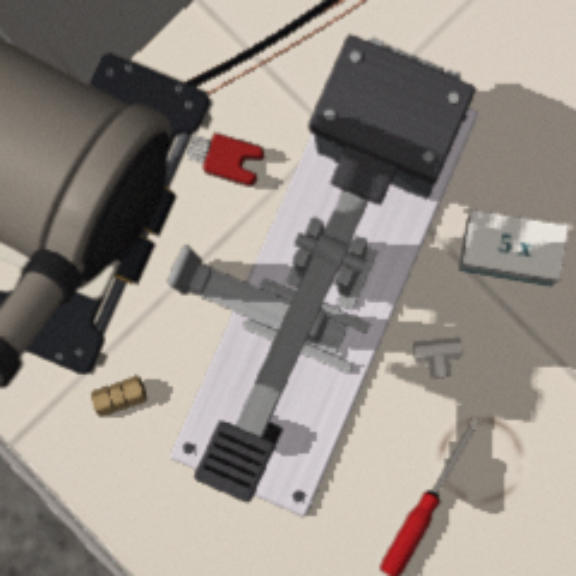

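The crop (third picture) shows the gripper left of the tab. The tab is at (183,268), the fingers at about (140,250), and the jaws are parallel to the lever with a clear drop. Next I descend.

Request:
{"api": "step_arm", "payload": {"targets": [[[0.03, -0.002, 0.001, 0], [0.06, -0.002, 0.002, 0], [0.09, -0.002, 0.002, 0], [0.095, -0.002, 0.002, 0], [0.095, -0.002, 0.002, 0]]]}}

```text
time: 1.82
tool_pos: [499.4, -179.9, 42.0]
tcp_rot: [-1.747, 1.554, 2.571]
contact_force: [-0.3, -0.5, 0.3]
grip_width: 0.4
```

```bash
python3 - <<'E'
from h import *; from plant import bot
plan(bot,-50,72,50)
E
```

```text
t 1.82 unit [-57.8 131.4] z 42.0 F [-0.3 -0.5  0.3] q [-0.49  0.58  1.72  0.    0.86 -0.1 ]
toolx [-0.014  0.009 -1.   ] shift m [-0.0083  0.0072  0.0594] turn to ty=+U,-U,+V,-V [np.float64(0.5), np.float64(-179.5), np.float64(-89.5), np.float64(90.5)]
```

Request:
{"api": "step_arm", "payload": {"targets": [[[-0.006, 0.006, 0.005, 0], [-0.008, 0.007, 0.012, 0], [-0.008, 0.007, 0.018, 0], [-0.008, 0.007, 0.024, 0], [-0.008, 0.007, 0.03, 0]]]}}

```text
time: 2.23
tool_pos: [495.3, -211.2, 51.2]
tcp_rot: [-1.807, 1.557, 2.511]
contact_force: [2.6, 2.8, 1.6]
grip_width: 0.4
```

```bash
python3 - <<'E'
from h import *; from plant import bot
plan(bot,-50,72,50)
E
```

```text
t 2.23 unit [-49.3 100.9] z 51.2 F [2.6 2.8 1.6] q [-0.55  0.57  1.69  0.    0.89 -0.15]
toolx [-0.011  0.008 -1.   ] shift m [ 0.0012 -0.0009  0.0289] turn to ty=+U,-U,+V,-V [np.float64(0.4), np.float64(-179.6), np.float64(-89.6), np.float64(90.4)]
```

Request:
{"api": "step_arm", "payload": {"targets": [[[0, 0, 0.006, 0], [0, 0, 0.012, 0], [0, 0, 0.018, 0], [0, 0, 0.023, 0], [0, 0, 0.027, 0]]]}}

```text
time: 2.65
tool_pos: [484.4, -236.7, 51.1]
tcp_rot: [-1.793, 1.556, 2.525]
contact_force: [1.0, 2.3, 1.6]
grip_width: 0.3
```

```bash
python3 - <<'E'
from h import *; from plant import bot
plan(bot,-50,68,50)
c=bot.capture("top"); cv2.imwrite("pics/top2.png",cv2.resize(c["color"][150:390,180:420,::-1],None,fx=2.4,fy=2.4))
E
```

```text
t 2.65 unit [-49.3  73.2] z 51.1 F [1.  2.3 1.6] q [-0.6   0.58  1.69  0.    0.89 -0.2 ]
toolx [-0.012  0.008 -1.   ] shift m [ 0.0011 -0.0007  0.0052] turn to ty=+U,-U,+V,-V [np.float64(0.4), np.float64(-179.6), np.float64(-89.6), np.float64(90.4)]
```

View pics/top2.png

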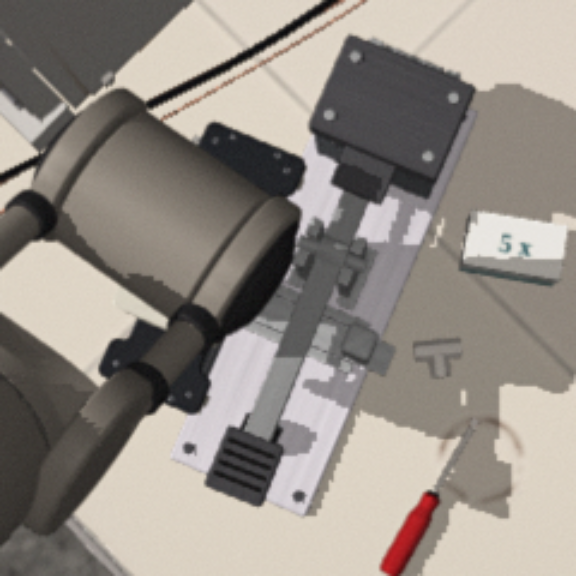

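The post now stands clear to the right of the lever at (358,343). I'll push on gently until the end stop shows up as force.

Request:
{"api": "step_arm", "payload": {"targets": [[[0, 0, 0.002, 0], [0, 0, 0.004, 0], [0, 0, 0.006, 0], [0, 0, 0.008, 0], [0, 0, 0.008, 0]]]}}

```text
time: 3.12
tool_pos: [484.2, -237.0, 51.2]
tcp_rot: [-2.372, 1.55, 1.945]
contact_force: [18.5, 35.7, 6.1]
grip_width: 0.6
```

```bash
python3 - <<'E'
from h import *; from plant import bot
plan(bot,-50,68,50)
E
```

```text
t 3.12 unit [-49.4  72.9] z 51.2 F [18.5 35.7  6.1] q [-0.6   0.58  1.69  0.01  0.9  -0.22]
toolx [-0.008  0.019 -1.   ] shift m [ 0.0012 -0.0006  0.0049] turn to ty=+U,-U,+V,-V [np.float64(0.3), np.float64(-179.7), np.float64(-89.7), np.float64(90.3)]
```

The end stop was reached at 40 N. I back off and rise.

Request:
{"api": "step_arm", "payload": {"targets": [[[0, 0, -0.01, 0], [0, 0, -0.03, 0], [-0.01, 0, -0.045, 0], [-0.04, 0, -0.045, 0], [-0.075, 0, -0.045, 0]]]}}

```text
time: 3.53
tool_pos: [500.8, -195.5, 125.6]
tcp_rot: [-2.201, 1.546, 2.118]
contact_force: [0.5, -0.2, 0.0]
grip_width: 0.4
```

Request:
{"api": "step_arm", "payload": {"targets": [[[-0.03, 0, -0.01, 0], [-0.06, 0, -0.02, 0], [-0.08, 0, -0.02, 0], [-0.08, 0, -0.02, 0], [-0.08, 0, -0.02, 0]]]}}

```text
time: 3.95
tool_pos: [509.7, -179.2, 206.5]
tcp_rot: [-2.221, 1.548, 2.098]
contact_force: [-0.1, -0.9, -0.2]
grip_width: 0.4
```

```bash
python3 - <<'E'
from h import *; from plant import bot
plan(bot,-158,0,200)
np.set_printoptions(precision=1,suppress=True)
for n in("top","side"):
    c=bot.capture(n); P=cloud(c); q=unit(P); col=c["color"].astype(int)
    k=(col.max(2)<90)&(P[...,2]>135)&(P[...,2]<172)&(abs(q[...,0]+158)<45)&(abs(q[...,1])<40)
    Q=q[k]; print(n,"paddle",len(Q),Q.mean(0),Q.min(0),Q.max(0),P[k][:,2].mean())
    k=(P[...,2]>104)&(P[...,2]<116)&(abs(q[...,0]+50)<20)&(q[...,1]<-15)&(q[...,1]>-80)
    if k.any(): print("post",k.sum(),np.median(q[k],0),q[k].min(0),q[k].max(0))
cv2.imwrite("pics/side3.png",c["color"][:,:,::-1])
E
```

```text
t 3.95 unit [-48.5 136.1] z 206.5 F [-0.1 -0.9 -0.2] q [-0.49  0.4   1.5   0.01  1.27 -0.1 ]
toolx [-0.012  0.02  -1.   ] shift m [ 0.0066 -0.1104  0.1353] turn to ty=+U,-U,+V,-V [np.float64(0.4), np.float64(-179.6), np.float64(-89.5), np.float64(90.5)]
top paddle 677 [-157.8   -7.9] [-179.4  -28.5] [-123.7   12.9] 149.8177234634874
post 163 [-49. -45.] [-59.6 -55.7] [-38.  -33.8]
side paddle 114 [-172.1   -4.3] [-181.8  -27.5] [-155.9   12.1] 155.48782782387704
post 167 [-50.7 -48.9] [-61.9 -57. ] [-40.1 -33.7]
```

View pics/side3.png

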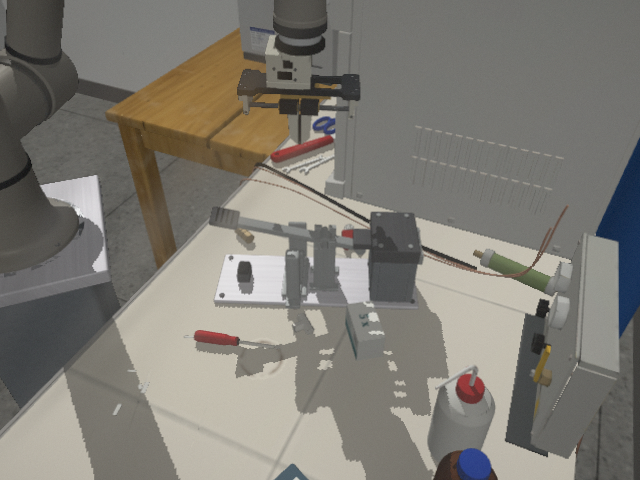

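The side view shows the lever still in its saddle, the paddle at (224,215), the post on the near side at (293,262), and the gripper clear at the back. The stop measures 45 mm. The paddle has swung about 8 mm sideways, so I'll check the pin's position from the bar's centre line.

```bash
python3 - <<'E'
from h import *; from plant import bot
np.set_printoptions(precision=1,suppress=True)
for tag,c in(("before",np.load("top.npy",allow_pickle=True).item()),("now",bot.capture("top"))):
    P=cloud(c); q=unit(P); z=P[...,2]
    for x in(-120,-100,-80,-65,-35,-25,0,25,35,45):
        ze=105-x*np.tan(.25)+5
        k=(abs(q[...,0]-x)<4)&(abs(q[...,1])<25)&(abs(z-ze)<(6 if abs(x)>20 else 4)); Q=q[k]
        if k.sum()>3: print(tag,x,k.sum(),"y",Q[:,1].min().round(1),Q[:,1].max().round(1),"mid",((Q[:,1].min()+Q[:,1].max())/2).round(1),"z-exp",(z[k]-ze).mean().round(1))
E
```

```text
before -120 61 y -9.8 10.0 mid 0.1 z-exp -0.6
before -100 61 y -9.8 10.5 mid 0.3 z-exp -0.6
before -80 56 y -9.7 10.3 mid 0.3 z-exp -0.7
before -65 55 y -9.7 9.8 mid 0.0 z-exp -0.9
before -35 57 y -9.5 9.7 mid 0.1 z-exp -0.7
before -25 55 y -9.9 10.1 mid 0.1 z-exp -0.3
before 0 88 y -24.8 24.4 mid -0.2 z-exp 0.0
before 25 52 y -9.3 10.1 mid 0.4 z-exp -0.7
before 35 50 y -9.6 9.8 mid 0.1 z-exp -0.4
before 45 48 y -19.0 16.7 mid -1.1 z-exp -0.0
now -120 57 y -15.8 4.1 mid -5.9 z-exp -2.2
now -100 58 y -14.9 4.4 mid -5.2 z-exp -2.4
now -80 55 y -14.4 5.0 mid -4.7 z-exp -2.2
now -65 56 y -14.0 6.0 mid -4.0 z-exp -2.1
now -35 56 y -13.0 6.7 mid -3.2 z-exp -1.7
now -25 55 y -12.6 7.1 mid -2.8 z-exp -1.4
now 0 92 y -24.7 23.8 mid -0.4 z-exp -0.5
now 25 47 y -11.0 9.4 mid -0.8 z-exp -1.3
now 35 48 y -10.4 8.9 mid -0.8 z-exp -0.6
now 45 48 y -18.9 18.8 mid -0.0 z-exp 0.3
```

The pin has shifted only about 1–2 mm, so the lever is seated. I go above the paddle with a quarter turn, keeping the jaws across the lever.

Request:
{"api": "step_arm", "payload": {"targets": [[[0.001, -0.016, 0.022, -5], [0.002, -0.034, 0.046, -11], [0.003, -0.052, 0.07, -17], [0.004, -0.07, 0.094, -23], [0.005, -0.09, 0.118, -29]]]}}

```text
time: 4.52
tool_pos: [378.4, -253.2, 198.1]
tcp_rot: [-2.619, 1.541, 2.21]
contact_force: [-0.4, -1.1, -0.1]
grip_width: 0.4
```

```bash
python3 - <<'E'
from h import *; from plant import bot
plan(bot,-160,-7,200)
E
```

```text
t 4.52 unit [-140.5   16.7] z 198.1 F [-0.4 -1.1 -0.1] q [-0.76  0.26  1.73  0.01  1.18 -0.88]
toolx [-0.018  0.024 -1.   ] shift m [-0.0018 -0.0287  0.0108] turn to ty=+U,-U,+V,-V [np.float64(29.7), np.float64(-150.3), np.float64(-60.3), np.float64(119.7)]
```

Request:
{"api": "step_arm", "payload": {"targets": [[[-0.002, -0.008, 0.004, -6], [-0.002, -0.018, 0.007, -13], [-0.002, -0.025, 0.01, -20], [-0.002, -0.029, 0.011, -27], [-0.002, -0.029, 0.011, -34]]]}}

```text
time: 4.93
tool_pos: [349.4, -267.6, 198.9]
tcp_rot: [3.087, 1.538, 2.231]
contact_force: [0.1, -0.1, 0.1]
grip_width: 0.1
```

Request:
{"api": "step_arm", "payload": {"targets": [[[0, 0, 0, -6], [0, 0, 0, -13], [0, 0, 0, -20], [0, 0, 0, -26], [0, 0, 0, -26]]]}}

```text
time: 5.35
tool_pos: [348.8, -267.3, 197.7]
tcp_rot: [2.641, 1.535, 2.243]
contact_force: [0.3, 0.2, -0.7]
grip_width: 0.8
```

```bash
python3 - <<'E'
from h import *; from plant import bot
plan(bot,-158,-7,165)
E
```

```text
t 5.35 unit [-162.2   -7.9] z 197.7 F [ 0.3  0.2 -0.7] q [-0.83  0.23  1.76  0.    1.18 -2.  ]
toolx [-0.022  0.028 -0.999] shift m [0.0325 0.0003 0.0052] turn to ty=+U,-U,+V,-V [np.float64(90.2), np.float64(-89.8), np.float64(0.2), np.float64(-179.8)]
```

Request:
{"api": "step_arm", "payload": {"targets": [[[0.012, 0, 0.002, 0], [0.024, 0, 0.004, 0], [0.034, 0, 0.005, 0], [0.04, 0, 0.005, 0], [0.046, 0, 0.005, 0]]]}}

```text
time: 5.77
tool_pos: [351.9, -267.6, 150.5]
tcp_rot: [2.652, 1.533, 2.252]
contact_force: [-1.6, 0.8, 3.2]
grip_width: 0.3
```

```bash
python3 - <<'E'
from h import *; from plant import bot
plan(bot,-158,-7,115)
E
```

```text
t 5.77 unit [-159.3   -7. ] z 150.5 F [-1.6  0.8  3.2] q [-0.83  0.3   1.82  0.    1.06 -2.  ]
toolx [-0.024  0.029 -0.999] shift m [ 0.0355 -0.0006  0.0024] turn to ty=+U,-U,+V,-V [np.float64(90.0), np.float64(-90.0), np.float64(0.1), np.float64(-179.9)]
```

Request:
{"api": "step_arm", "payload": {"targets": [[[0.008, 0, -0.001, 0], [0.016, 0, -0.002, 0], [0.024, 0, -0.003, 0], [0.032, 0, -0.004, 0], [0.04, 0, -0.004, 0]]]}}

```text
time: 6.18
tool_pos: [347.1, -264.7, 110.1]
tcp_rot: [2.649, 1.533, 2.248]
contact_force: [-1.6, 1.7, 3.8]
grip_width: 0.4
```

```bash
python3 - <<'E'
from h import *; from plant import bot
plan(bot,-160,-7,75)
E
```

```text
t 6.18 unit [-164.8   -6.2] z 110.1 F [-1.6  1.7  3.8] q [-0.83  0.35  1.89  0.    0.94 -2.  ]
toolx [-0.024  0.029 -0.999] shift m [ 0.0349 -0.0014  0.006 ] turn to ty=+U,-U,+V,-V [np.float64(90.0), np.float64(-90.0), np.float64(0.0), np.float64(-180.0)]
```

Request:
{"api": "step_arm", "payload": {"targets": [[[0.008, 0, 0, 0], [0.016, 0, 0.001, 0], [0.024, 0, 0.003, 0], [0.032, 0, 0.005, 0], [0.04, 0, 0.007, 0]]]}}

```text
time: 6.6
tool_pos: [352.1, -265.8, 68.7]
tcp_rot: [2.658, 1.531, 2.257]
contact_force: [-4.4, 2.3, 2.6]
grip_width: 0.2
```

```bash
python3 - <<'E'
from h import *; from plant import bot
plan(bot,-152,-7,41)
E
```

```text
t 6.6 unit [-159.7   -5.3] z 68.7 F [-4.4  2.3  2.6] q [-0.82  0.42  1.92  0.    0.84 -1.99]
toolx [-0.025  0.031 -0.999] shift m [ 0.0274 -0.0023  0.0087] turn to ty=+U,-U,+V,-V [np.float64(90.0), np.float64(-90.0), np.float64(0.0), np.float64(-180.0)]
```

Request:
{"api": "step_arm", "payload": {"targets": [[[0.006, 0, 0, 0], [0.012, 0, 0.001, 0], [0.017, 0, 0.002, 0], [0.021, 0, 0.004, 0], [0.025, 0, 0.005, 0]]]}}

```text
time: 7.02
tool_pos: [356.7, -267.5, 43.7]
tcp_rot: [2.652, 1.532, 2.251]
contact_force: [-4.5, 4.8, 35.1]
grip_width: 0.5
```

```bash
python3 - <<'E'
from h import *; from plant import bot
plan(bot,-152,-5,38)
c=bot.capture("side"); cv2.imwrite("pics/side4.png",c["color"][:,:,::-1])
E
```

```text
t 7.02 unit [-154.8   -5. ] z 43.7 F [-4.5  4.8 35.1] q [-0.82  0.47  1.93  0.    0.78 -1.99]
toolx [-0.024  0.03  -0.999] shift m [ 0.0056 -0.0001  0.003 ] turn to ty=+U,-U,+V,-V [np.float64(90.0), np.float64(-90.0), np.float64(0.0), np.float64(-180.0)]
```

View pics/side4.png

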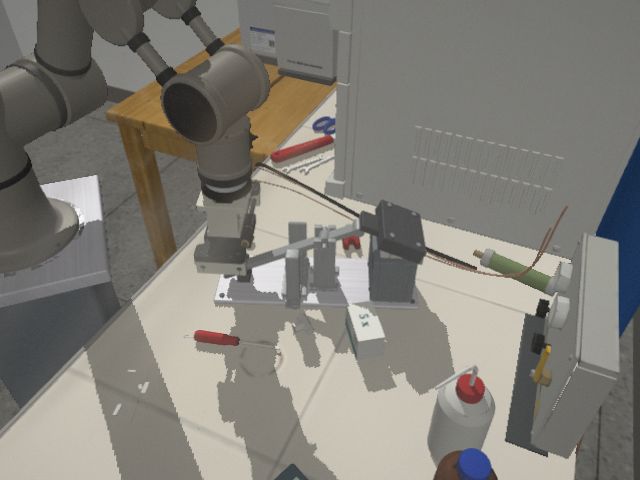

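The side view shows the lever sloping down onto the rest, with the flap raised at (400,228). The load of 35 N is more than needed, so I ease it to about half and hold.

Request:
{"api": "step_arm", "payload": {"targets": [[[0.003, 0, 0, 0], [0.003, 0, 0, 0], [0.003, 0, 0, 0], [0.003, 0, 0, 0], [0.003, 0, 0, 0]]]}}

```text
time: 7.48
tool_pos: [357.0, -267.6, 43.3]
tcp_rot: [2.651, 1.534, 2.251]
contact_force: [-5.7, 6.1, 33.7]
grip_width: 0.2
```

```bash
python3 - <<'E'
from h import *; from plant import bot
np.set_printoptions(precision=1,suppress=True)
plan(bot,-152,-5,41)
c0=np.load("top.npy",allow_pickle=True).item(); c=bot.capture("top"); P=cloud(c); q=unit(P); z=P[...,2]
k=(c["color"].max(2)<90)&(z>115)&(z<190)&(q[...,0]>70)&(q[...,0]<150)&(abs(q[...,1])<45)
a=np.linalg.lstsq(np.c_[q[k],np.ones(k.sum())],z[k],rcond=None)[0]; print("flap tilt rad",np.arctan(-a[0]).round(3),k.sum())
k=(z>100)&(z<118)&(abs(q[...,0]+50)<16)&(q[...,1]<-20)&(q[...,1]>-80)
print("post",np.median(q[k],0),k.sum())
k=(abs(q[...,0])<5)&(abs(q[...,1])<32)&(z>100)&(z<125); print("pin y",q[k][:,1].min(),q[k][:,1].max(),"z",np.percentile(z[k],[50,95]))
for x in(-35,-25,25,35):
    k=(abs(q[...,0]-x)<4)&(abs(q[...,1])<20)&(abs(z-(110.5+x*np.tan(.45)))<7)
    if k.any(): print("bar",x,q[k][:,1].min(),q[k][:,1].max(),(z[k]-(105+x*np.tan(.45)+5/np.cos(.45))).mean())
cv2.imwrite("pics/top5.png",cv2.resize(c["color"][150:420,180:450,::-1],None,fx=2.2,fy=2.2))
E
```

```text
t 7.48 unit [-154.5   -5. ] z 43.3 F [-5.7  6.1 33.7] q [-0.8  0.5  1.9  0.   0.8 -2. ]
toolx [-0.  0. -1.] shift m [ 0. -0.  0.] turn to ty=+U,-U,+V,-V [np.float64(90.0), np.float64(-90.0), np.float64(0.1), np.float64(-179.9)]
flap tilt rad 0.214 2144
post [-49.1 -45. ] 168
pin y -27.52288284775424 24.069571426170846 z [110.2 115.7]
bar -35 -11.918908434204706 7.597968601466531 -1.5209832004062367
bar -25 -12.028345448515433 7.526996651008042 -1.5547217954699486
bar 25 -11.232767028964508 8.642852736725803 -2.43053597056732
bar 35 -10.828324852980874 8.739504225529094 -2.1369676785874994
```

View pics/top5.png

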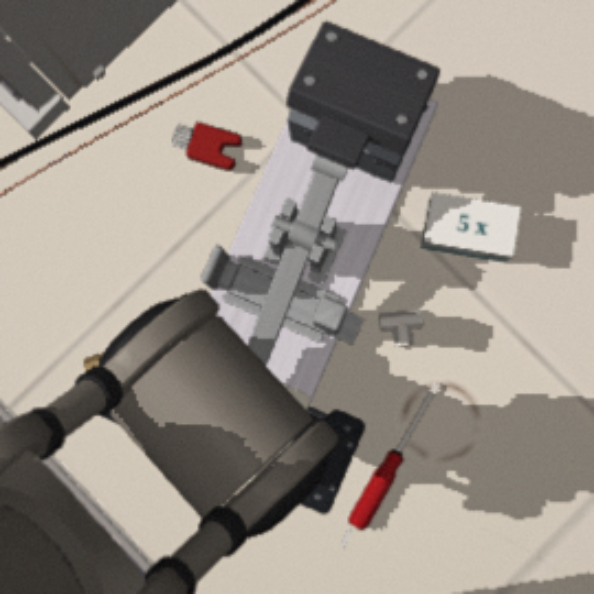

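The top view shows the lever in the saddle at (305,235), the post clear at (330,315) and the flap's front edge raised. All five loose things look to be in place. The flap plane fit (0.214) included the front face, so I redo it on the top face alone.

```bash
python3 - <<'E'
from h import *; from plant import bot
np.set_printoptions(precision=1,suppress=True)
c0=np.load("top.npy",allow_pickle=True).item(); c=bot.capture("top"); P=cloud(c); q=unit(P); z=P[...,2]
m=(abs(q[...,1])<40)
xs=np.arange(65,155,6); print([(int(x),np.median(z[m&(abs(q[...,0]-x)<2)&(z>110)]).round(1)) for x in xs])
def cen(c,f):
    P=cloud(c);h=cv2.cvtColor(c["color"],cv2.COLOR_RGB2HSV).astype(int);q=unit(P);k=f(h,q,P[...,2]);return q[k].mean(0),k.sum()
near=lambda q,x,y,r:np.hypot(q[...,0]-x,q[...,1]-y)<r
F=dict(cutter=lambda h,q,z:near(q,45,108,50)&(h[...,1]>170)&((h[...,0]<8)|(h[...,0]>172)),
 driver=lambda h,q,z:near(q,-162,-134,70)&(h[...,1]>170)&((h[...,0]<8)|(h[...,0]>172)),
 carton=lambda h,q,z:near(q,70,-122,60)&(z>40)&(z<56),
 tee=lambda h,q,z:near(q,-34,-104,35)&(z>8)&(z<25))
for n,f in F.items(): print(n,cen(c0,f),cen(c,f))
s=bot.capture("side"); s0=np.load("side.npy",allow_pickle=True).item()
print("union(side)",*[cen(x,lambda h,q,z:near(q,-154,109,40)&(h[...,1]>110)&(h[...,0]>10)&(h[...,0]<30)&(z>5)) for x in(s0,s)])
o=bot.get_obs();print(o["contact_force"],o["tool_pos"],o["time"])
E
```

```text
[(65, np.float64(147.8)), (71, np.float64(144.4)), (77, np.float64(141.8)), (83, np.float64(137.3)), (89, np.float64(144.8)), (95, np.float64(149.9)), (101, np.float64(147.9)), (107, np.float64(145.0)), (113, np.float64(142.3)), (119, np.float64(139.7)), (125, np.float64(137.3)), (131, np.float64(134.6)), (137, np.float64(132.3)), (143, np.float64(130.1)), (149, np.float64(127.6))]
cutter (array([ 47.2, 106.3]), np.int64(292)) (array([ 47.3, 106.4]), np.int64(291))
driver (array([-163.5, -135.4]), np.int64(291)) (array([-163.8, -135.3]), np.int64(286))
carton (array([  67. , -121.7]), np.int64(959)) (array([  67. , -121.9]), np.int64(965))
tee (array([ -29.5, -101.6]), np.int64(206)) (array([ -29.2, -101.7]), np.int64(200))
union(side) (array([nan, nan]), np.int64(0)) (array([nan, nan]), np.int64(0))
[-6.9  6.6 34.5] [ 357.  -267.6   43.3] 7.6333<stdin>:7: RuntimeWarning: Mean of empty slice.
  ret = um.true_divide(
```

The flap's top face gives a slope of 0.413, so about 0.39 rad. Everything is steady, so I hand in while pressing.

```bash
python3 -c "
from plant import bot
print(bot.close_job()); print(bot.get_obs()['contact_force'])"
```

```text
the job is handed in; nothing more can be done
None
the job is handed in; nothing more can be done
```

I pushed the stop out to its end, pressed the lever's paddle down onto the rubber rest, and handed the job in at about 7.6 s while still pressing. No verdict is reported, and no force reading was available after hand-in.

**Last checks, all before hand-in:**
- **Stop:** the post measured at unit y = -45 mm, so it is fully out. I hit the end stop briefly with about 40 N on the fingertips before backing off.
- **Paddle:** the fingertips were at 43 mm, pressing with a steady 34 N or so. My attempt to ease that to about half did not lower it.
- **Flap:** raised about 0.39 rad, from the slope of its top face. A first fit gave 0.21 because it included the front face, so I discarded it.
- **Lever:** the pin sits within about 2–3 mm of its place. The paddle end swung about 8 mm to the -y side during the stop push, so I pressed it there.
- **Things lying around:** the cutter, screwdriver, carton and tee moved less than 0.5 mm. My colour mask did not find the brass union, so it was not measured. It was partly visible near its starting place in the last top picture, and the arm should not have come near it.

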